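# Open the safety-capped cleaner bottle with the parts cabinet shut

### The job

First push the door of the clean-parts cabinet fully shut so that it stays on its catch, to keep splashes off the serviced parts. Then open the cleaner bottle that stands in the bench clamp: press its push-and-turn safety cap down, twist it counter-clockwise until it is free, lift it straight off without forcing it, and leave the other things on the bench where they are. Finish while still holding the cap in the gripper, level and still, right above the bottle's mouth with about 50 mm of air between cap and bottle.

Things in the scene. Friction and masses are not known exactly. Their poses are not given: they have to be found in the camera images.
- cabinet: small grey steel parts cabinet at the left, open front towards the robot: 190 deep, 200 wide, 200 mm tall, fixed. Origin: middle of its lower front edge on the table; x points into it, y to the robot's left. Its windowed door hangs on the edge y = -100 mm (nearer the middle of the table) and stands ajar
- door_hinge (a point): top of the door's upright hinge line, 200 mm above the table. The frame turns with the door: y runs along the door from hinge to free edge, z up, -x is the outward normal. Door 195 mm wide, 4 to 198 mm above the table; outer face of its frame at x = -14 mm. Bar handle 35 mm off that face at y = 172 mm, 45 to 125 mm above the table
- door_push (a point): point on the door's outer face to push at: on the plain top rail (166 to 198 mm above the table), 140 mm from the hinge, 185 mm above the table; axes as door_hinge. Below the rail the window (y 29 to 151 mm from the hinge) is set 7 mm back
- door (a joint): opening angle of the door, rad: 0 shut and seated, grows as the free edge swings out towards the robot (counter-clockwise from above). It swings easily down to about 0.1 rad, where it meets a spring roller catch; pushed on with about 6 to 10 N at the push point it rides over the roller and stays shut at 0
- bottle: white plastic cleaner bottle fixed in a bench clamp; neither moves. Base plate 110 x 110 x 12 mm, bottle body 72 mm across, clamp ears 104 mm over all up to 52 mm above the table, shoulder 78 to 98 mm, neck 34 mm across, mouth rim 125 mm above the table. Origin on the table under the bottle's axis, z up
- bottle_mouth (a point): centre of the bottle's mouth rim, 125 mm above the table; a 20 mm wide spring plunger stands 6.5 mm out of it, under the cap
- cap: push-and-turn safety cap on the clamped bottle: ribbed, white, round, 52 mm across, 36 mm tall, about 35 g. Origin at the centre of its underside (107 mm above the table while locked on), z up its axis. Unpressed it only rocks a few degrees. Pressed down 3 to 6 mm (9 to 13 N; at 6 mm it bottoms on the rim) it can be turned counter-clockwise seen from above
- cap_top (a point): centre of the cap's top face, 36 mm above its underside (143 mm above the table while locked on). The upper 12 mm of the cap are solid and the best place to grip; fingertips may reach down beside the 51 mm skirt, which ends 9 mm above the bottle's shoulder
- cap_mark (a point): raised mark on the cap's top, 25 mm from the axis along the cap's x. Locked on, it points along the bottle's x (within 3 degrees). Turned counter-clockwise to between 40 and 85 degrees (aim for 60) the cap's three lugs are clear of the neck's lugs and it lifts straight off; a full stop blocks the other way
- plunger (a joint): how far the spring plunger under the cap is pressed down (m): about 0.0005 with the cap locked and untouched, 0.0035 or more when the cap is pressed far enough to turn, at most 0.0068; 0 with the cap off
- grease_jar: bystander: squat closed jar, 52 mm across, 50 mm tall, standing near the clamped bottle; origin at the centre of its underside
- wrench: bystander: steel wrench lying near the clamped bottle; origin on its underside, x along it
- parts_bowl: bystander: steel bowl, 80 mm across, 35 mm tall, near the clamped bottle on its left; origin at the centre of its underside
- regulator: bystander: metal diving-regulator first stage, 52 mm across, 70 mm tall, standing beyond the free-edge (left) side of the cabinet; origin at the centre of its underside
- spare_bottle: bystander: closed white bottle without lugs, 64 mm across, 150 mm tall, standing loose at the back of the table, not in a clamp; origin at the centre of its underside
- valve_housing: bystander: low black round housing, 72 mm across, 30 mm tall, lying at the left; origin at the centre of its underside

How it is judged:
By the outcome, as a careful person would: the job done as asked, in the order asked, and still so for the second after the job is handed in, while the arm keeps its last pose, push and grip.
It also fails if it takes over 51 s, if anything falls off the work surface, if the arm or the gripper's body presses on something with over 40 N, if the wrist force passes 120 N, or if a joint passes its speed limit or range.

### The arm

A 7-joint arm with a two-finger parallel gripper is mounted at the origin on the work surface. World frame = base frame: x ahead of the robot, y to its left, z up, the work surface at z = 0. Lengths are in m, angles in rad, forces in N, time in s.
With the tool pointing down it reaches from about 0.425 to 0.925 m from the base axis. Payload 6.8 kg.
Tool frame: the origin (TCP) lies at the very end of the fingers, on their centre line; the grasp point (between the pads) lies 19 mm behind it (r.grip_depth is the distance from the TCP to the grasp point, in m); z points along the fingers, y is the direction in which the jaws open and shut (so a half turn about z gives the same grasp; the last joint's range is limited). The gripper opens to 85 mm and grips with 20 to 120 N. Pads are 22 mm wide; open, the fingers measure 114 mm over their backs; the gripper's body (76 mm by 85 mm) begins 54 mm behind the grasp point. The pads swing forward as they close: fully open they stand 13 mm farther back than shut.
Start: joints at [-1.226, 0.477, 0.022, 1.555, -0.011, 1.109, -0.083], TCP at [0.295, 0.607, 0.231] pointing down, gripper open.
Joint ranges: [-2.96, 2.96], [-0.34, 2.1], [-1.41, 1.46], [0.24, 2.44], [-1.37, 4.51], [0.17, 1.92], [-2.96, 2.96]. Speed limits (rad/s): [2.39, 2.39, 3.14, 3.14, 3.14, 3.14, 3.14].

### API

Orientations are given as a rotation vector (axis times angle).
In Python, from bench import status, eyes, workorder, spotter, r gives the robot as it stands.
- The arm moves only by the tool drive_tool, never from a script. Its argument "commands" is a list of rows, each an object of numbers: "rx", "ry", "rz": the turn, a rotation vector about the world's x, y, z normalised to -1 to 1, where 1 is 8 degrees; "tx", "ty", "tz": the shift along the world's x, y, z normalised to -1 to 1, where 1 is 20 mm; "grip": the closure, from -1 (fully open) to 1 (shut). A call has 1 to 10 rows; each row shifts and turns the commanded pose from where the row before left it; what a row does not reach is not made up. A row lasts 1/8 s, in which the tool goes at most 62.5 mm and 10.7 degrees, less where a joint would pass 70% of its speed; a pose out of reach is approached as far as the arm can. A call with a number of a shift or a turn outside -1 to 1 is refused whole. A call with a gripper value outside its range is refused whole. The fingers move at their own pace and stop on an object; "grip_force" is the grip in N (left out, the last holds). Time passes only in rows, so rows that do not move let the fingers close. It gives the time, the measured TCP pose, the force and the opening at its end, in the units of the state.
- status.get_obs(): the state, without advancing time (a new reading comes with each control period).
- eyes.grab_frame(name): name is "side" or "top"; returns a dict with "frame" (480x640x3 uint8, blue, green, red), "range_z" (480x640 float32, m along the optical axis (not along the pixel's ray), 0 where there is no reading), "fx", "fy", "cx", "cy" (pixels), "T" (4x4, takes a point from camera to world coordinates). Camera axes: x right, y down, z forward; pixel columns grow to the right and rows downward; lengths in m; the calibration is good to about 2 mm. A picture is of the moment at which its call begins.
- workorder.hand_in(): hands the job in, once; it reports no verdict.
Trained networks look in the newest picture that a camera, given by its name, has taken for a name from the list of things; names that differ only in an ending like _2 or _b are one class to them, and where a whole thing is asked for, a point or a joint stands for the part that bears it (a point fixed in the world has none). Each returns a list of dicts, best first, with "confidence" (0 to 1); they miss things now and then, are a little off and sometimes report something else, mostly with a low value. They report only what shows in the picture. A call takes as long as a camera call.
- spotter.boxes_of(camera, target): "position" ([column, row] as shares, 0 to 1, of the picture: columns of its width, rows of its height, amid what is visible of it).
- spotter.masks_of(camera, target): "mask" (480x640 bool, what is visible of it) and "position" ([column, row] as shares, 0 to 1, of the picture: columns of its width, rows of its height, amid what is visible of it).
The state is a dict: "clock": time; "joints": joint angles; "qvel": joint speeds; "tau": joint torques, N m; "tcp_pos": TCP position; "orientation": TCP orientation; "contact_force": force on the tool from outside, world axes, zero at the start; "moment": the same for the moment, N m; "grip_width": finger opening in m.
Only numpy, scipy, OpenCV 4.12 (cv2) and the standard library are available. Lean on these libraries where they do the work, as an engineer would, in place of code of your own. Each camera call takes 0.05 s, during which the arm holds its last target.

## Working session

There is one attempt and no reset: what is moved stays moved. The work goes in short steps, Python scripts to look and compute and a tool call to move; the robot and the scene stay as the last step left them, time stands still between calls to the robot, and variables do not carry over. Pictures are saved under pics/ and viewed, and the job is handed in when it is done.

Besides the shell and the picture viewer there is one more tool, called after "Emit:" in YAML: its name, and indented under it one key for each argument. drive_tool: Moves the arm, as the interface text tells. Scaled input: -1 to 1 covers 20 mm each way for a shift and 8 degrees each way for a turn. Its arguments: {"type":"object","properties":{"commands":{"type":"array","items":{"type":"object","properties":{"rx":{"type":"number"},"ry":{"type":"number"},"rz":{"type":"number"},"tx":{"type":"number"},"ty":{"type":"number"},"tz":{"type":"number"},"grip":{"type":"number"}}}},"grip_force":{"type":"number"}},"required":["commands"]}

```bash
mkdir -p pics; ls; cat > h.py <<'E'
import numpy as np, cv2
from bench import status, eyes, workorder, spotter, r
def grab(n,fn=None):
    f=eyes.grab_frame(n)
    if fn: cv2.imwrite('pics/'+fn,f['frame'])
    return f
def cloud(f):
    z=f['range_z']; v,u=np.indices(z.shape)
    P=np.stack([(u-f['cx'])*z/f['fx'],(v-f['cy'])*z/f['fy'],z],-1)
    W=P@f['T'][:3,:3].T+f['T'][:3,3]
    W[z==0]=np.nan
    return W
E
python3 - <<'E'
from h import *
s=status.get_obs(); print(s)
for n in ('side','top'):
    f=grab(n,n+'1.png'); W=cloud(f); print(n,f['fx'],f['T'].round(3).tolist())
    np.save(n+'1.npy',W)
    for t in ['cabinet','door','bottle','cap','cap_mark','grease_jar','wrench','parts_bowl','regulator','spare_bottle','valve_housing']:
        m=spotter.masks_of(n,t)
        for d in m[:2]:
            k=d['mask']; q=W[k]; q=q[~np.isnan(q[:,0])]
            print(t,round(d['confidence'],2),(np.array(d['position'])*[640,480]).round(),k.sum(),np.median(q,0).round(3) if len(q) else None)
E
```

```text
pics
{'clock': 0.0, 'joints': array([-1.22611455,  0.47776699,  0.02229691,  1.55647285, -0.01151172,
        1.10925822, -0.08311667]), 'qvel': array([ 1.48390316e-03,  1.81827962e-04, -6.93649790e-05,  1.48169567e-04,
       -3.23045409e-04,  1.90669955e-03,  2.81744952e-04]), 'tau': array([-8.02573668e-04, -5.96437633e+01,  1.60711281e+00, -2.81211591e+01,
        1.23352601e-02,  9.23705811e-03,  3.06086326e-05]), 'tcp_pos': array([0.29501932, 0.6064584 , 0.23033803]), 'orientation': array([-7.05043042e-01, -3.06114789e+00,  2.75300760e-03]), 'contact_force': array([ 0.61462145, -0.37710858,  0.11809516]), 'moment': array([ 0.01471369, -0.00245897, -0.00165175]), 'grip_width': 0.08552348714110443}
side 518.4269434787196 [[0.997, -0.055, 0.056, 0.506], [-0.078, -0.71, 0.7, -0.759], [0.002, -0.702, -0.712, 0.995], [0.0, 0.0, 0.0, 1.0]]
cabinet 0.71 [339. 208.] 12793 [0.637 0.164 0.15 ]
cabinet 0.5 [297. 222.] 4409 [0.525 0.161 0.109]
door 0.92 [293. 223.] 4276 [0.525 0.161 0.112]
bottle 0.91 [316. 345.] 2180 [ 0.553 -0.151  0.03 ]
cap 0.88 [319. 311.] 641 [ 0.558 -0.134  0.141]
cap
[... 921 characters left out ...]
p_mark 0.7 [406. 248.] 594 [ 0.558 -0.121  0.142]
cap_mark 0.57 [389. 254.] 2003 [ 0.551 -0.106  0.014]
grease_jar 0.8 [380. 205.] 466 [ 0.653 -0.09   0.049]
wrench 0.75 [443. 214.] 731 [ 0.639 -0.221  0.007]
wrench 0.7 [407. 251.] 567 [ 0.558 -0.12   0.142]
parts_bowl 0.91 [342. 253.] 1066 [ 0.556 -0.004  0.017]
parts_bowl 0.19 [350. 151.] 957 [ 0.758 -0.02   0.103]
regulator 0.92 [150. 225.] 640 [0.622 0.402 0.053]
regulator 0.53 [391. 255.] 2083 [ 0.551 -0.106  0.014]
spare_bottle 0.7 [348. 153.] 932 [ 0.758 -0.02   0.103]
spare_bottle 0.68 [256. 277.] 1941 [0.511 0.169 0.17 ]
valve_housing 0.86 [172. 330.] 861 [0.398 0.367 0.027]
valve_housing 0.62 [345. 255.] 1041 [ 0.556 -0.005  0.017]
```

View pics/side1.png

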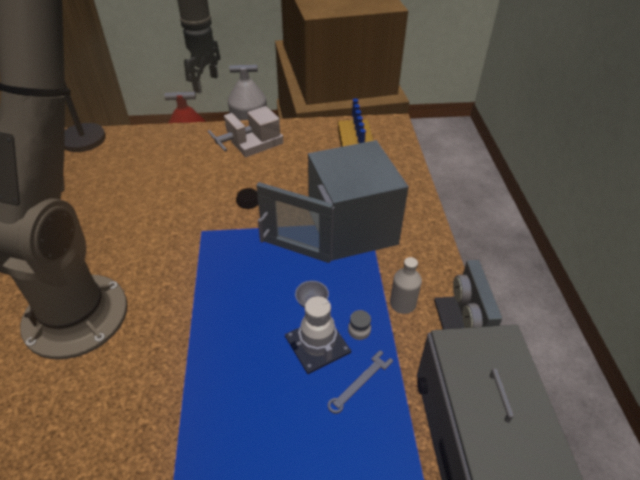

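View pics/top1.png

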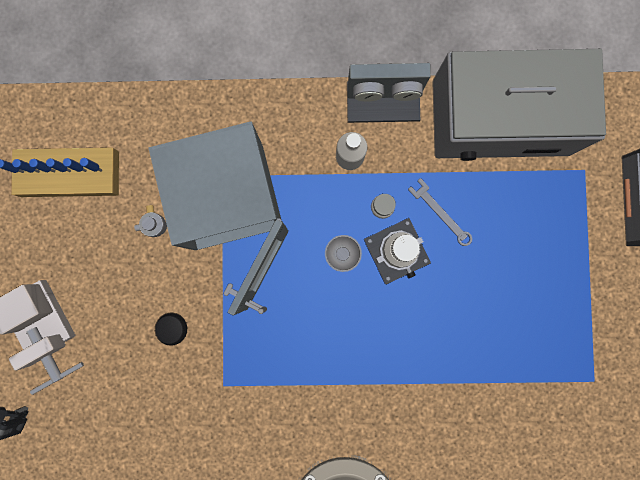

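```bash
python3 - <<'E'
import cv2
a=cv2.imread('pics/top1.png')[215:285,360:450]; b=cv2.imread('pics/side1.png')[285:335,280:360]
a=cv2.resize(a,None,fx=6,fy=6,interpolation=cv2.INTER_CUBIC);cv2.imwrite('pics/capz.png',a)
cv2.imwrite('pics/capzs.png',cv2.resize(b,None,fx=6,fy=6,interpolation=cv2.INTER_CUBIC))
E
python3 - <<'E'
import numpy as np
for n in('top','side'):
    W=np.load(n+'1.npy').reshape(-1,3); W=W[~np.isnan(W[:,0])]
    # cap top
    k=(W[:,2]>.136)&(W[:,2]<.15)&(abs(W[:,0]-.558)<.04)&(abs(W[:,1]+.12)<.04)
    q=W[k]; print(n,'cap',k.sum(),q.mean(0),q.min(0),q.max(0))
    # top of door/cabinet at z~0.2
    k=(W[:,2]>.185)&(W[:,2]<.206)&(W[:,0]>.35)&(W[:,0]<.85)&(W[:,1]>0)&(W[:,1]<.4)
    q=W[k]; print('cab',k.sum(),q.min(0),q.max(0))
E
```

```text
top cap 572 [ 0.55872705 -0.12113317  0.14248892] [ 0.53259305 -0.14792136  0.1361218 ] [ 0.58521843 -0.09543307  0.14810446]
cab 11697 [0.43828968 0.1142723  0.18503483] [0.79770712 0.3639524  0.20594497]
side cap 447 [ 0.55873087 -0.12559696  0.14169872] [ 0.53293402 -0.15062204  0.13601687] [ 0.58419184 -0.09668154  0.14656803]
cab 4852 [0.43866785 0.11157745 0.18503534] [0.79887653 0.36553219 0.2053734 ]
```

View pics/capz.png

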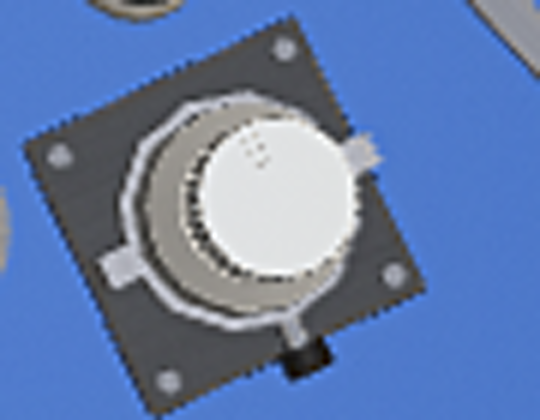

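```bash
python3 - <<'E'
import numpy as np, cv2
for n in('top','side'):
    W=np.load(n+'1.npy').reshape(-1,3); W=W[~np.isnan(W[:,0])]
    k=(W[:,2]>.140)&(W[:,2]<.147)&(abs(W[:,0]-.558)<.04)&(abs(W[:,1]+.12)<.04)
    q=W[k]; print(n,'cap',k.sum(),cv2.minEnclosingCircle(q[:,:2].astype(np.float32)),np.median(q[:,2]))
    k=(W[:,2]>.194)&(W[:,2]<.206)&(W[:,0]>.35)&(W[:,0]<.85)&(W[:,1]>0)&(W[:,1]<.4)
    q=W[k]
    # raster
    im=np.zeros((500,500),np.uint8); im[((q[:,0]-.35)*1000).astype(int),(q[:,1]*1000).astype(int)]=255
    im=cv2.morphologyEx(im,cv2.MORPH_CLOSE,np.ones((7,7)))
    nl,lab,st,c=cv2.connectedComponentsWithStats(im)
    print(st)
    cv2.imwrite(f'pics/rast_{n}.png',im)
    cs,_=cv2.findContours(im,cv2.RETR_EXTERNAL,cv2.CHAIN_APPROX_SIMPLE)
    for cc in cs:
        if cv2.contourArea(cc)>300:
            rr=cv2.minAreaRect(cc); b=cv2.boxPoints(rr); print(rr[1], [(round(.35+p[1]/1000,3),round(p[0]/1000,3)) for p in b])
E
```

```text
top cap 488 ((0.5588037371635437, -0.12154196202754974), 0.026605738326907158) 0.1428974244850676
[[     0      0    500    500 209583]
 [   114     88    250    360  40417]]
(343.1878967285156, 209.55076599121094) [(np.float32(0.469), np.float32(0.08)), (np.float32(0.418), np.float32(0.283)), (np.float32(0.751), np.float32(0.367)), (np.float32(0.802), np.float32(0.163))]
side cap 370 ((0.5579811334609985, -0.1238187626004219), 0.0271102674305439) 0.1422269340554575
[[     0      0    500    500 210216]
 [   111     89    253    360  39776]
 [   330    243      1      1      1]
 [   343    312      4      3      6]
 [   365    402      1      1      1]]
(343.1475830078125, 212.11904907226562) [(np.float32(0.474), np.float32(0.076)), (np.float32(0.419), np.float32(0.28)), (np.float32(0.75), np.float32(0.37)), (np.float32(0.805), np.float32(0.165))]
```

View pics/rast_top.png

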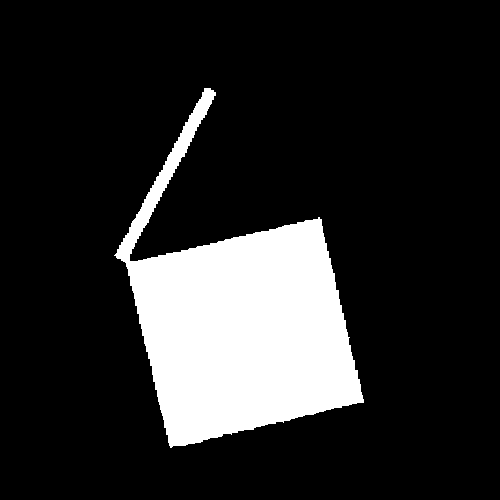

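Emit:
drive_tool:
  commands:
    - {"tx":0.3,"ty":-1,"rz":1,"grip":1}
    - {"tx":0.3,"ty":-1,"rz":1,"grip":1}
    - {"tx":0.3,"ty":-1,"rz":1,"grip":1}
    - {"tx":0.3,"ty":-1,"rz":1,"grip":1}
    - {"tx":0.3,"ty":-1,"rz":1,"grip":1}
    - {"tx":0.3,"ty":-1,"grip":1}
    - {"tx":0.3,"ty":-1,"grip":1}
    - {"tx":0.3,"ty":-1,"grip":1}
    - {"tx":0.3,"ty":-1,"grip":1}
    - {"tx":0.3,"ty":-1,"grip":1}
  grip_force: 60

```text
validation failed for argument at $.co...
```

The call was refused. I'll send one simple row with every field filled in to find out what it rejects.

Emit:
drive_tool:
  commands:
    - {"tx":0.3,"ty":-0.95,"tz":0.0,"rx":0.0,"ry":0.0,"rz":0.95,"grip":0.95}
  grip_force: 60

```text
clock: 1.32
tcp_pos: [0.3001, 0.5891, 0.2311]
orientation: [-0.492, -3.102, -0.001]
contact_force: [0.6, 0.3, 0.7]
grip_width: 0.0697
```

Emit:
drive_tool:
  commands:
    - {"tx":0.3,"ty":-1,"tz":0,"rx":0,"ry":0,"rz":1,"grip":1}
    - {"tx":0.3,"ty":-1,"tz":0,"rx":0,"ry":0,"rz":1,"grip":1}
    - {"tx":0.3,"ty":-1,"tz":0,"rx":0,"ry":0,"rz":1,"grip":1}
    - {"tx":0.3,"ty":-1,"tz":0,"rx":0,"ry":0,"rz":1,"grip":1}
    - {"tx":0.3,"ty":-1,"tz":0,"rx":0,"ry":0,"rz":0,"grip":1}
    - {"tx":0.3,"ty":-1,"tz":0,"rx":0,"ry":0,"rz":0,"grip":1}
    - {"tx":0.3,"ty":-1,"tz":0,"rx":0,"ry":0,"rz":0,"grip":1}
    - {"tx":0.3,"ty":-1,"tz":0,"rx":0,"ry":0,"rz":0,"grip":1}
    - {"tx":0.3,"ty":-1,"tz":0,"rx":0,"ry":0,"rz":0,"grip":1}
    - {"tx":0.3,"ty":-1,"tz":0,"rx":0,"ry":0,"rz":0,"grip":1}

```text
clock: 2.58
tcp_pos: [0.3617, 0.3867, 0.2314]
orientation: [-0.373, 3.119, 0.0]
contact_force: [-0.2, 0.2, -0.3]
grip_width: 0.0002
```

Emit:
drive_tool:
  commands:
    - {"tx":0.4,"ty":-1,"tz":0,"rx":0,"ry":0,"rz":0,"grip":1}
    - {"tx":0.4,"ty":-1,"tz":0,"rx":0,"ry":0,"rz":0,"grip":1}
    - {"tx":0.4,"ty":-1,"tz":0,"rx":0,"ry":0,"rz":0,"grip":1}
    - {"tx":0.4,"ty":-1,"tz":0,"rx":0,"ry":0,"rz":0,"grip":1}
    - {"tx":0.4,"ty":-1,"tz":0,"rx":0,"ry":0,"rz":0,"grip":1}
    - {"tx":0.4,"ty":-1,"tz":0,"rx":0,"ry":0,"rz":0,"grip":1}
    - {"tx":0.4,"ty":-1,"tz":0,"rx":0,"ry":0,"rz":0,"grip":1}
    - {"tx":0.4,"ty":-1,"tz":0,"rx":0,"ry":0,"rz":0,"grip":1}
    - {"tx":0.4,"ty":-1,"tz":0,"rx":0,"ry":0,"rz":0,"grip":1}
    - {"tx":0.4,"ty":-1,"tz":0,"rx":0,"ry":0,"rz":0,"grip":1}

```text
clock: 3.82
tcp_pos: [0.4415, 0.1867, 0.2314]
orientation: [-0.373, 3.119, 0.0]
contact_force: [0.6, -0.1, 0.3]
grip_width: 0.0002
```

Emit:
drive_tool:
  commands:
    - {"tx":0.3,"ty":-1,"tz":0,"rx":0,"ry":0,"rz":0,"grip":1}
    - {"tx":0.3,"ty":-1,"tz":0,"rx":0,"ry":0,"rz":0,"grip":1}
    - {"tx":0.3,"ty":-0.3,"tz":0,"rx":0,"ry":0,"rz":0,"grip":1}
    - {"tx":0,"ty":0,"tz":0,"rx":0,"ry":0,"rz":0,"grip":1}

```text
clock: 4.32
tcp_pos: [0.4596, 0.1419, 0.2314]
orientation: [-0.372, 3.119, 0.0]
contact_force: [-0.6, -0.2, 0.3]
grip_width: 0.0002
```

Emit:
drive_tool:
  commands:
    - {"tx":0,"ty":0,"tz":-0.9,"rx":0,"ry":0,"rz":0,"grip":1}
    - {"tx":0,"ty":0,"tz":-0.9,"rx":0,"ry":0,"rz":0,"grip":1}
    - {"tx":0,"ty":0,"tz":-0.9,"rx":0,"ry":0,"rz":0,"grip":1}
    - {"tx":0,"ty":0,"tz":0,"rx":0,"ry":0,"rz":0,"grip":1}

```text
clock: 4.82
tcp_pos: [0.4581, 0.1426, 0.1762]
orientation: [0.376, -3.116, 0.001]
contact_force: [0.1, 0.1, 1.5]
grip_width: 0.0001
```

Emit:
drive_tool:
  commands:
    - {"tx":0.27,"ty":0.5,"tz":0,"rx":0,"ry":0,"rz":0,"grip":1}
    - {"tx":0.27,"ty":0.5,"tz":0,"rx":0,"ry":0,"rz":0,"grip":1}
    - {"tx":0.27,"ty":0.5,"tz":0,"rx":0,"ry":0,"rz":0,"grip":1}
    - {"tx":0.27,"ty":0.5,"tz":0,"rx":0,"ry":0,"rz":0,"grip":1}
    - {"tx":0.27,"ty":0.5,"tz":0,"rx":0,"ry":0,"rz":0,"grip":1}
    - {"tx":0.27,"ty":0.5,"tz":0,"rx":0,"ry":0,"rz":0,"grip":1}
    - {"tx":0.27,"ty":0.5,"tz":0,"rx":0,"ry":0,"rz":0,"grip":1}
    - {"tx":0.27,"ty":0.5,"tz":0,"rx":0,"ry":0,"rz":0,"grip":1}

```text
clock: 5.82
tcp_pos: [0.5028, 0.2226, 0.1772]
orientation: [0.373, -3.119, 0.0]
contact_force: [0.2, 0.4, -0.0]
grip_width: -0.0
```

Emit:
drive_tool:
  commands:
    - {"tx":0.45,"ty":0.35,"tz":0,"rx":0,"ry":0,"rz":0,"grip":1}
    - {"tx":0.45,"ty":0.35,"tz":0,"rx":0,"ry":0,"rz":0,"grip":1}
    - {"tx":0.45,"ty":0.35,"tz":0,"rx":0,"ry":0,"rz":0,"grip":1}
    - {"tx":0.45,"ty":0.35,"tz":0,"rx":0,"ry":0,"rz":0,"grip":1}

```text
clock: 6.32
tcp_pos: [0.5393, 0.2501, 0.1773]
orientation: [-0.373, 3.119, -0.0]
contact_force: [-0.7, -0.5, -0.5]
grip_width: -0.0001
```

Emit:
drive_tool:
  commands:
    - {"tx":0.2,"ty":0.08,"tz":0,"rx":0,"ry":0,"rz":0,"grip":1}
    - {"tx":0.2,"ty":0.08,"tz":0,"rx":0,"ry":0,"rz":0,"grip":1}

```text
clock: 6.58
tcp_pos: [0.5457, 0.2535, 0.1772]
orientation: [0.374, -3.117, -0.0]
contact_force: [-3.9, 0.0, 1.8]
grip_width: -0.0002
```

```bash
python3 - <<'E'
from h import *
f=grab('side','side2.png'); im=f['frame'][120:280,200:440]; cv2.imwrite('pics/side2z.png',cv2.resize(im,None,fx=3,fy=3))
E
```

```text
(no output)
```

View pics/side2z.png

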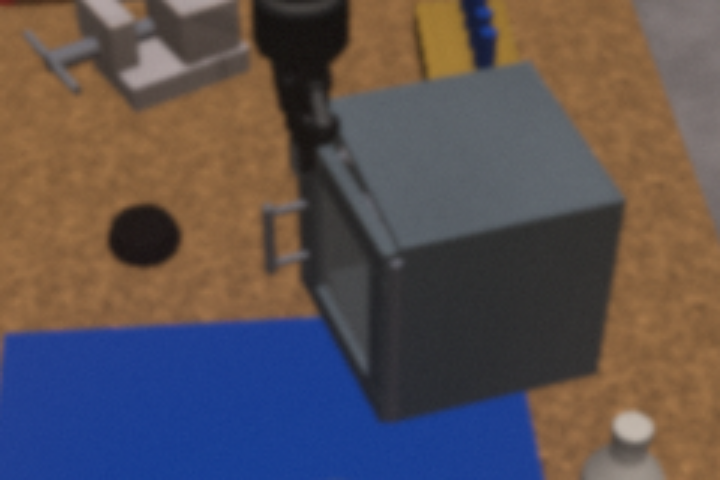

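The door is almost shut, with a narrow dark gap along its top edge. The closed fingers sit on the top rail at about zoom (325,150), and the contact force is rising as the door meets the roller. I'll push on in small steps.

Emit:
drive_tool:
  commands:
    - {"tx":0.15,"ty":0.04,"tz":0,"rx":0,"ry":0,"rz":0,"grip":1}
    - {"tx":0.1,"ty":0.03,"tz":0,"rx":0,"ry":0,"rz":0,"grip":1}

```text
clock: 6.88
tcp_pos: [0.5523, 0.2545, 0.1775]
orientation: [-0.373, 3.118, 0.0]
contact_force: [0.1, -0.9, -0.1]
grip_width: -0.0003
```

Emit:
drive_tool:
  commands:
    - {"tx":0.15,"ty":0.04,"tz":0,"rx":0,"ry":0,"rz":0,"grip":1}
    - {"tx":0.1,"ty":0.03,"tz":0,"rx":0,"ry":0,"rz":0,"grip":1}

```text
clock: 7.12
tcp_pos: [0.5556, 0.2554, 0.1773]
orientation: [0.373, -3.117, 0.001]
contact_force: [-8.5, -4.0, 7.5]
grip_width: 0.0
```

Emit:
drive_tool:
  commands:
    - {"tx":0.08,"ty":0.02,"tz":0,"rx":0,"ry":0,"rz":0,"grip":1}
    - {"tx":0,"ty":0,"tz":0,"rx":0,"ry":0,"rz":0,"grip":1}

```text
clock: 7.38
tcp_pos: [0.5556, 0.2554, 0.1772]
orientation: [0.373, -3.114, 0.002]
contact_force: [-9.7, -4.6, 8.5]
grip_width: 0.0
```

Emit:
drive_tool:
  commands:
    - {"tx":-0.4,"ty":-0.1,"tz":0,"rx":0,"ry":0,"rz":0,"grip":1}
    - {"tx":-0.8,"ty":-0.2,"tz":0,"rx":0,"ry":0,"rz":0,"grip":1}
    - {"tx":-0.8,"ty":-0.3,"tz":0.4,"rx":0,"ry":0,"rz":0,"grip":1}
    - {"tx":-0.3,"ty":-0.6,"tz":1,"rx":0,"ry":0,"rz":0,"grip":1}
    - {"tx":0,"ty":-1,"tz":1,"rx":0,"ry":0,"rz":0,"grip":1}
    - {"tx":0,"ty":-1,"tz":0,"rx":0,"ry":0,"rz":0,"grip":1}

```text
clock: 8.12
tcp_pos: [0.5136, 0.1912, 0.2275]
orientation: [-0.372, 3.115, 0.002]
contact_force: [-0.0, -0.1, -0.7]
grip_width: -0.0001
```

```bash
python3 - <<'E'
from h import *
f=grab('top','top3.png'); im=f['frame'][100:300,110:330]; cv2.imwrite('pics/top3z.png',cv2.resize(im,None,fx=3,fy=3))
W=cloud(f).reshape(-1,3); W=W[~np.isnan(W[:,0])]
k=(W[:,2]>.185)&(W[:,2]<.206)&(W[:,0]>.35)&(W[:,0]<.85)&(W[:,1]>.1)&(W[:,1]<.4);q=W[k]
# front line in cabinet frame, yaw fit from back/side: use minAreaRect
rr=cv2.minAreaRect(q[:,:2].astype(np.float32)); print(rr, cv2.boxPoints(rr))
R=np.deg2rad(13.2); xc=np.array([np.cos(R),np.sin(R)]); yc=np.array([-xc[1],xc[0]])
d=(q[:,:2]-[.612,.128]); X=d@xc;Y=d@yc
for a in np.arange(0,.2,.02):
    s=(Y>a)&(Y<a+.02); print(round(a,2),X[s].min().round(4), np.sort(X[s])[5].round(4))
E
```

```text
((0.6769131422042847, 0.24056512117385864), (0.20532749593257904, 0.20714735984802246), 13.682361602783203) [[0.55266356 0.3169156 ]
 [0.60166204 0.11564668]
 [0.8011627  0.16421464]
 [0.75216424 0.36548355]]
0.0 -0.013 -0.0126
0.02 -0.0132 -0.0127
0.04 -0.0133 -0.0129
0.06 -0.0132 -0.0127
0.08 -0.0137 -0.0125
0.1 0.0124 0.0165
0.12 0.0106 0.0157
0.14 0.0062 0.0083
0.16 0.0015 0.004
0.18 0.0003 0.001
```

View pics/top3z.png

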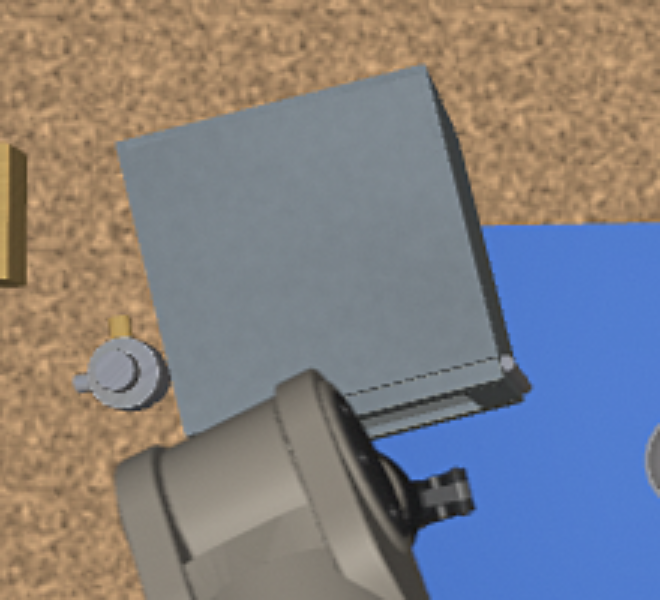

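The door now shows flush and parallel to the cabinet front: its face is about 13 mm out, constant along the visible length. The gripper is clear at zoom (450,490). Next is the cap.

Emit:
drive_tool:
  commands:
    - {"tx":0.14,"ty":-0.98,"tz":0,"rx":0,"ry":0,"rz":-1,"grip":-1}
    - {"tx":0.14,"ty":-0.98,"tz":0,"rx":0,"ry":0,"rz":-1,"grip":-1}
    - {"tx":0.14,"ty":-0.98,"tz":0,"rx":0,"ry":0,"rz":-1,"grip":-1}
    - {"tx":0.14,"ty":-0.98,"tz":0,"rx":0,"ry":0,"rz":-1,"grip":-1}
    - {"tx":0.14,"ty":-0.98,"tz":0,"rx":0,"ry":0,"rz":-1,"grip":-1}
    - {"tx":0.14,"ty":-0.98,"tz":0,"rx":0,"ry":0,"rz":-1,"grip":-1}
    - {"tx":0.14,"ty":-0.98,"tz":0,"rx":0,"ry":0,"rz":-1,"grip":-1}
    - {"tx":0.14,"ty":-0.98,"tz":0,"rx":0,"ry":0,"rz":-1,"grip":-1}
    - {"tx":0.14,"ty":-0.98,"tz":0,"rx":0,"ry":0,"rz":-1,"grip":-1}
    - {"tx":0.14,"ty":-0.98,"tz":0,"rx":0,"ry":0,"rz":-1,"grip":-1}

```text
clock: 9.43
tcp_pos: [0.5397, -0.005, 0.2245]
orientation: [-1.726, -2.624, 0.002]
contact_force: [0.0, 0.1, 0.0]
grip_width: 0.0856
```

Emit:
drive_tool:
  commands:
    - {"tx":0.14,"ty":-0.98,"tz":0,"rx":0,"ry":0,"rz":-1,"grip":-1}
    - {"tx":0.14,"ty":-0.98,"tz":0,"rx":0,"ry":0,"rz":-1,"grip":-1}
    - {"tx":0.14,"ty":-0.98,"tz":0,"rx":0,"ry":0,"rz":0,"grip":-1}
    - {"tx":0.14,"ty":-0.98,"tz":0,"rx":0,"ry":0,"rz":0,"grip":-1}
    - {"tx":0.14,"ty":-0.98,"tz":0,"rx":0,"ry":0,"rz":0,"grip":-1}
    - {"tx":0.14,"ty":-0.98,"tz":0,"rx":0,"ry":0,"rz":0,"grip":-1}
    - {"tx":0,"ty":0,"tz":0,"rx":0,"ry":0,"rz":0,"grip":-1}

```text
clock: 10.3
tcp_pos: [0.5562, -0.1234, 0.2247]
orientation: [-2.073, -2.361, 0.002]
contact_force: [-0.3, 0.5, 0.2]
grip_width: 0.0858
```

```bash
python3 - <<'E'
from h import *
s=status.get_obs(); print(s['joints'].round(3),s['tcp_pos'],s['orientation'])
f=grab('side','side4.png'); im=f['frame'][200:400,220:440]; cv2.imwrite('pics/side4z.png',cv2.resize(im,None,fx=3,fy=3))
W=cloud(f).reshape(-1,3); W=W[~np.isnan(W[:,0])]
k=(np.hypot(W[:,0]-.5585,W[:,1]+.1225)<.075)
for z in np.arange(.1,.3,.01):
    q=W[k&(W[:,2]>z)&(W[:,2]<z+.01)]
    if len(q): print(round(z,3),len(q),q.min(0).round(3),q.max(0).round(3))
E
```

```text
[-0.302  0.337  0.517  1.846 -0.193  1.009  0.425] [ 0.55622271 -0.12341756  0.2246708 ] [-2.07263940e+00 -2.36074273e+00  2.22761715e-03]
0.1 16 [ 0.533 -0.15   0.1  ] [ 0.579 -0.126  0.11 ]
0.11 82 [ 0.533 -0.151  0.11 ] [ 0.584 -0.125  0.12 ]
0.12 68 [ 0.533 -0.151  0.12 ] [ 0.584 -0.126  0.13 ]
0.13 119 [ 0.533 -0.152  0.13 ] [ 0.584 -0.098  0.14 ]
0.14 372 [ 0.533 -0.149  0.14 ] [ 0.584 -0.097  0.146]
0.23 6 [ 0.511 -0.14   0.236] [ 0.607 -0.109  0.24 ]
0.24 50 [ 0.502 -0.142  0.24 ] [ 0.615 -0.106  0.25 ]
0.25 56 [ 0.503 -0.141  0.25 ] [ 0.614 -0.108  0.26 ]
0.26 63 [ 0.503 -0.143  0.26 ] [ 0.614 -0.111  0.27 ]
0.27 41 [ 0.498 -0.143  0.27 ] [ 0.619 -0.121  0.28 ]
0.28 204 [ 0.484 -0.147  0.28 ] [ 0.633 -0.105  0.29 ]
0.29 217 [ 0.484 -0.146  0.29 ] [ 0.633 -0.104  0.3  ]
```

View pics/side4z.png

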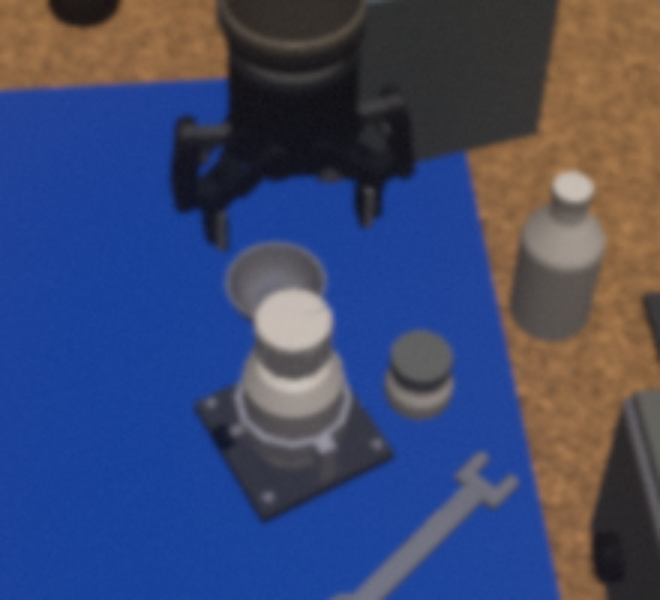

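The side view shows the open fingers centred over the cap at zoom (293,315), with the tips at (218,238) and (368,222). In this camera the fingers and the cap centre agree within 1 mm. I'll descend.

Emit:
drive_tool:
  commands:
    - {"tx":0,"ty":0,"tz":-1,"rx":0,"ry":0,"rz":0,"grip":-1}
    - {"tx":0,"ty":0,"tz":-1,"rx":0,"ry":0,"rz":0,"grip":-1}
    - {"tx":0,"ty":0,"tz":-1,"rx":0,"ry":0,"rz":0,"grip":-1}
    - {"tx":0,"ty":0,"tz":-1,"rx":0,"ry":0,"rz":0,"grip":-1}
    - {"tx":0,"ty":0,"tz":-1,"rx":0,"ry":0,"rz":0,"grip":-1}
    - {"tx":0,"ty":0,"tz":-0.7,"rx":0,"ry":0,"rz":0,"grip":-1}
    - {"tx":0,"ty":0,"tz":0,"rx":0,"ry":0,"rz":0,"grip":-1}

```text
clock: 11.22
tcp_pos: [0.5562, -0.1204, 0.1103]
orientation: [-2.066, -2.364, 0.002]
contact_force: [0.9, 0.8, 0.0]
grip_width: 0.0855
```

Emit:
drive_tool:
  commands:
    - {"tx":0,"ty":0,"tz":0,"rx":0,"ry":0,"rz":0,"grip":0}
    - {"tx":0,"ty":0,"tz":0,"rx":0,"ry":0,"rz":0,"grip":1}
    - {"tx":0,"ty":0,"tz":0,"rx":0,"ry":0,"rz":0,"grip":1}
    - {"tx":0,"ty":0,"tz":0,"rx":0,"ry":0,"rz":0,"grip":1}
  grip_force: 30

```text
clock: 11.72
tcp_pos: [0.5572, -0.1213, 0.112]
orientation: [2.068, 2.364, 0.001]
contact_force: [-1.3, 0.5, 5.2]
grip_width: 0.0509
```

```bash
python3 - <<'E'
from h import *
s=status.get_obs(); print(s['joints'].round(3),s['tcp_pos'],s['orientation'],s['contact_force'],s['moment'],s['grip_width'])
f=grab('side','side5.png'); im=f['frame'][250:400,240:420]; cv2.imwrite('pics/side5z.png',cv2.resize(im,None,fx=4,fy=4))
E
```

```text
[-0.243  0.482  0.453  1.939 -0.292  0.783  0.507] [ 0.55723921 -0.12128834  0.11195277] [2.06791723e+00 2.36416110e+00 1.18293291e-03] [-1.34515925  0.53663013  5.21980952] [ 0.05535448  0.34563751 -0.008438  ] 0.05087756014501613
```

View pics/side5z.png

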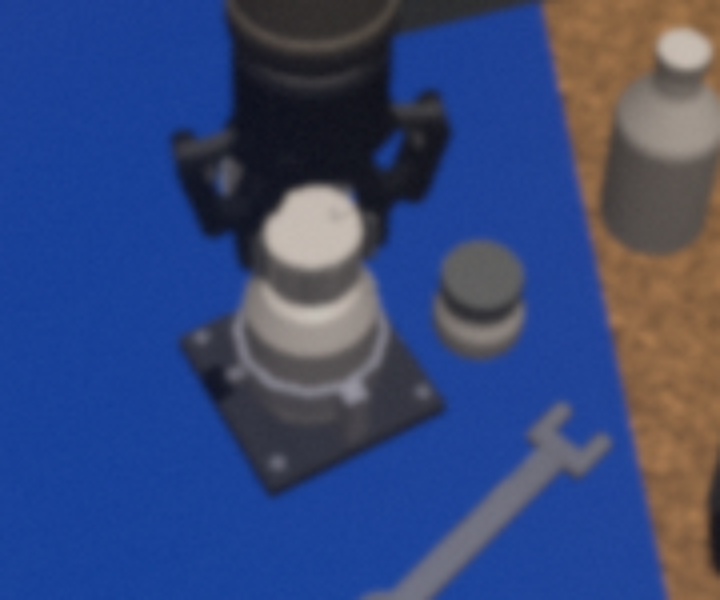

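Emit:
drive_tool:
  commands:
    - {"tx":0,"ty":0,"tz":0,"rx":0,"ry":0,"rz":0,"grip":1}
    - {"tx":0,"ty":0,"tz":-0.1,"rx":0,"ry":0,"rz":0,"grip":1}
    - {"tx":0,"ty":0,"tz":-0.1,"rx":0,"ry":0,"rz":0,"grip":1}
    - {"tx":0,"ty":0,"tz":0,"rx":0,"ry":0,"rz":0,"grip":1}
  grip_force: 60

```text
clock: 12.28
tcp_pos: [0.5573, -0.1213, 0.1082]
orientation: [2.068, 2.364, 0.001]
contact_force: [-2.5, 0.8, 10.7]
grip_width: 0.0501
```

Emit:
drive_tool:
  commands:
    - {"tx":0,"ty":0,"tz":-0.04,"rx":0,"ry":0,"rz":0.3,"grip":1}
    - {"tx":0,"ty":0,"tz":0,"rx":0,"ry":0,"rz":0.5,"grip":1}
    - {"tx":0,"ty":0,"tz":0,"rx":0,"ry":0,"rz":0.5,"grip":1}
    - {"tx":0,"ty":0,"tz":0,"rx":0,"ry":0,"rz":0.5,"grip":1}

```text
clock: 12.78
tcp_pos: [0.5578, -0.1213, 0.1077]
orientation: [1.752, 2.606, 0.002]
contact_force: [-2.8, 1.2, 10.5]
grip_width: 0.05
```

```bash
python3 - <<'E'
from h import *
s=status.get_obs(); o=s['orientation']; print(s['joints'].round(3),s['tcp_pos'],o,2*np.degrees(np.arctan2(o[1],o[0]))-90,s['contact_force'],s['moment'],s['grip_width'])
f=grab('side','side6.png'); im=f['frame'][270:350,270:370]; cv2.imwrite('pics/side6z.png',cv2.resize(im,None,fx=6,fy=6))
im=cv2.imread('pics/side5.png')[270:350,270:370]; cv2.imwrite('pics/side5zz.png',cv2.resize(im,None,fx=6,fy=6))
E
```

```text
[-0.191  0.478  0.384  1.937 -0.251  0.77   0.722] [ 0.5577801  -0.12130495  0.10774331] [1.75210225e+00 2.60586082e+00 2.09475364e-03] 22.1686066366957 [-2.77908434  1.21367798 10.5351303 ] [ 0.18952132  0.54196714 -0.11047224] 0.049982390581831064
```

View pics/side6z.png

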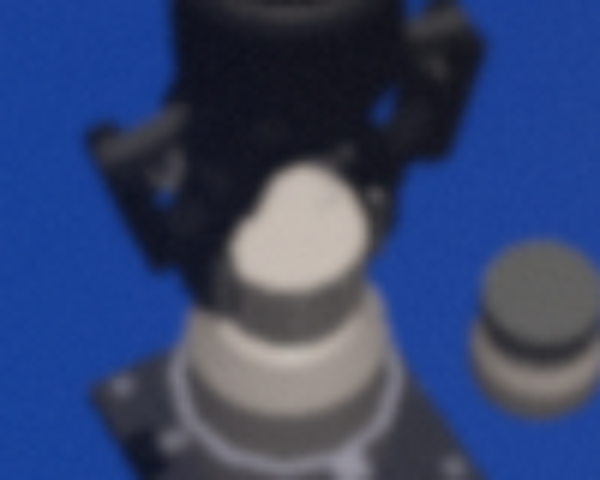

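View pics/side5zz.png

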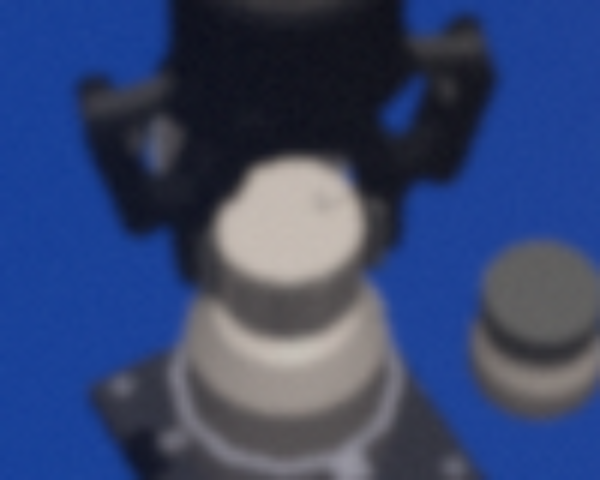

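Emit:
drive_tool:
  commands:
    - {"tx":0,"ty":0,"tz":0,"rx":0,"ry":0,"rz":0.5,"grip":1}
    - {"tx":0,"ty":0,"tz":0,"rx":0,"ry":0,"rz":0.5,"grip":1}
    - {"tx":0,"ty":0,"tz":0,"rx":0,"ry":0,"rz":0.5,"grip":1}
    - {"tx":0,"ty":0,"tz":0,"rx":0,"ry":0,"rz":0.5,"grip":1}
    - {"tx":0,"ty":0,"tz":0,"rx":0,"ry":0,"rz":0.5,"grip":1}
    - {"tx":0,"ty":0,"tz":0,"rx":0,"ry":0,"rz":0.5,"grip":1}

```text
clock: 13.58
tcp_pos: [0.5573, -0.121, 0.1076]
orientation: [1.172, 2.914, 0.002]
contact_force: [-3.1, 2.0, 11.7]
grip_width: 0.0503
```

Emit:
drive_tool:
  commands:
    - {"tx":0,"ty":0,"tz":0,"rx":0,"ry":0,"rz":0.5,"grip":1}
    - {"tx":0,"ty":0,"tz":0,"rx":0,"ry":0,"rz":0.5,"grip":1}
    - {"tx":0,"ty":0,"tz":0,"rx":0,"ry":0,"rz":0.5,"grip":1}
    - {"tx":0,"ty":0,"tz":0,"rx":0,"ry":0,"rz":0.5,"grip":1}
    - {"tx":0,"ty":0,"tz":0,"rx":0,"ry":0,"rz":0.5,"grip":1}
    - {"tx":0,"ty":0,"tz":0,"rx":0,"ry":0,"rz":0.3,"grip":1}
    - {"tx":0,"ty":0,"tz":0,"rx":0,"ry":0,"rz":0,"grip":1}

```text
clock: 14.45
tcp_pos: [0.5569, -0.1214, 0.1076]
orientation: [0.587, 3.086, 0.0]
contact_force: [-4.5, 0.9, 11.2]
grip_width: 0.0503
```

```bash
python3 - <<'E'
from h import *
s=status.get_obs(); o=s['orientation']; print(s['joints'].round(3),s['tcp_pos'],o,2*np.degrees(np.arctan2(o[1],o[0]))-90,s['contact_force'],s['moment'],s['grip_width'])
f=grab('side','side7.png'); im=f['frame'][270:350,270:370]; cv2.imwrite('pics/side7z.png',cv2.resize(im,None,fx=6,fy=6))
E
```

```text
[-0.033  0.458  0.178  1.928 -0.114  0.765  1.403] [ 0.55687311 -0.12140971  0.10757024] [5.87076382e-01 3.08603350e+00 4.83967216e-04] 68.45790424957929 [-4.52935352  0.92139356 11.21924316] [ 0.18160423  0.96508715 -0.02733868] 0.05033863067352427
```

View pics/side7z.png

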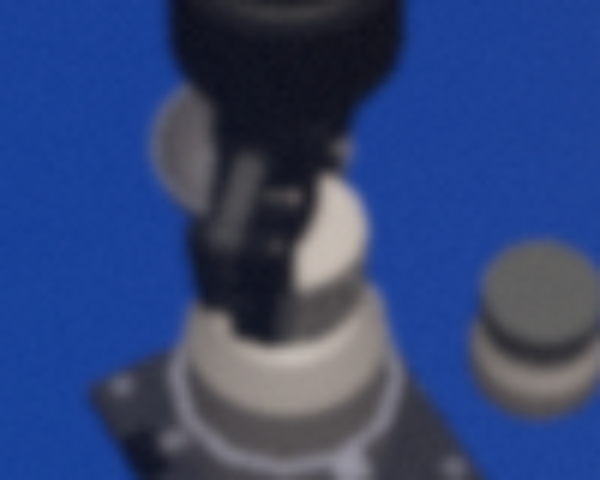

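Emit:
drive_tool:
  commands:
    - {"tx":-0.04,"ty":0,"tz":0.1,"rx":0,"ry":0,"rz":0,"grip":1}
    - {"tx":0,"ty":0,"tz":0.1,"rx":0,"ry":0,"rz":0,"grip":1}
    - {"tx":0,"ty":0,"tz":0.1,"rx":0,"ry":0,"rz":0,"grip":1}

```text
clock: 14.88
tcp_pos: [0.5566, -0.1214, 0.1129]
orientation: [0.587, 3.085, -0.0]
contact_force: [0.5, -0.7, 1.7]
grip_width: 0.0503
```

Emit:
drive_tool:
  commands:
    - {"tx":0,"ty":0,"tz":0.15,"rx":0,"ry":0,"rz":0,"grip":1}
    - {"tx":0,"ty":0,"tz":0,"rx":0,"ry":0,"rz":0,"grip":1}

```text
clock: 15.12
tcp_pos: [0.5558, -0.1211, 0.1153]
orientation: [-0.587, -3.086, 0.0]
contact_force: [0.7, -0.2, 0.4]
grip_width: 0.0504
```

Emit:
drive_tool:
  commands:
    - {"tx":0,"ty":0,"tz":0.2,"rx":0,"ry":0,"rz":0,"grip":1}
    - {"tx":0,"ty":0,"tz":0.2,"rx":0,"ry":0,"rz":0,"grip":1}

```text
clock: 15.38
tcp_pos: [0.556, -0.1212, 0.1236]
orientation: [-0.587, -3.086, -0.0]
contact_force: [0.7, 0.2, -0.4]
grip_width: 0.0501
```

Emit:
drive_tool:
  commands:
    - {"tx":0,"ty":0,"tz":0.25,"rx":0,"ry":0,"rz":0,"grip":1}
    - {"tx":0,"ty":0,"tz":0.25,"rx":0,"ry":0,"rz":0,"grip":1}

```text
clock: 15.62
tcp_pos: [0.5562, -0.1212, 0.1339]
orientation: [0.587, 3.086, 0.0]
contact_force: [-0.2, 0.4, -0.7]
grip_width: 0.0502
```

Emit:
drive_tool:
  commands:
    - {"tx":0,"ty":0,"tz":0.5,"rx":0,"ry":0,"rz":0,"grip":1}
    - {"tx":0,"ty":0,"tz":0.5,"rx":0,"ry":0,"rz":0,"grip":1}
    - {"tx":0,"ty":0,"tz":0.5,"rx":0,"ry":0,"rz":0,"grip":1}
    - {"tx":0,"ty":0,"tz":0.5,"rx":0,"ry":0,"rz":0,"grip":1}
    - {"tx":0,"ty":0,"tz":0.35,"rx":0,"ry":0,"rz":0,"grip":1}
    - {"tx":0,"ty":0,"tz":0,"rx":0,"ry":0,"rz":0,"grip":1}
    - {"tx":0,"ty":0,"tz":0,"rx":0,"ry":0,"rz":0,"grip":1}

```text
clock: 16.5
tcp_pos: [0.5559, -0.1211, 0.1802]
orientation: [-0.587, -3.086, 0.0]
contact_force: [0.3, 0.4, -0.9]
grip_width: 0.0504
```

```bash
python3 - <<'E'
from h import *
s=status.get_obs(); o=s['orientation']; print(s['tcp_pos'],o,s['contact_force'],s['moment'],s['grip_width'])
g=grab('top','top8.png')
f=grab('side','side8.png'); im=f['frame'][240:380,250:400]; cv2.imwrite('pics/side8z.png',cv2.resize(im,None,fx=4,fy=4))
W=cloud(f); q=W.reshape(-1,3); q=q[~np.isnan(q[:,0])]
k=np.hypot(q[:,0]-.557,q[:,1]+.1225)<.03
for z in np.arange(.09,.23,.005):
    a=q[k&(q[:,2]>z)&(q[:,2]<z+.005)]
    if len(a): print(round(z,3),len(a),a.min(0).round(3),a.max(0).round(3))
for t in ('cap','bottle','door'):
    for d in spotter.masks_of('side',t)[:1]:
        m=d['mask']; a=W[m]; a=a[~np.isnan(a[:,0])]; print(t,d['confidence'],m.sum(),np.percentile(a,[2,50,98],axis=0).round(3).tolist())
E
```

```text
[ 0.55585702 -0.12112735  0.18020019] [-5.86986546e-01 -3.08565398e+00  1.48787089e-05] [ 0.34840862  0.42151827 -0.86069071] [0.00684895 0.01263584 0.00436109] 0.050403335053951
0.09 145 [ 0.532 -0.152  0.09 ] [ 0.585 -0.109  0.095]
0.095 80 [ 0.534 -0.15   0.095] [ 0.583 -0.114  0.1  ]
0.1 25 [ 0.543 -0.14   0.1  ] [ 0.579 -0.12   0.105]
0.105 20 [ 0.541 -0.142  0.105] [ 0.574 -0.119  0.11 ]
0.11 37 [ 0.539 -0.144  0.111] [ 0.579 -0.117  0.115]
0.115 31 [ 0.541 -0.145  0.115] [ 0.579 -0.113  0.12 ]
0.12 85 [ 0.543 -0.143  0.12 ] [ 0.575 -0.109  0.125]
0.125 56 [ 0.543 -0.14   0.125] [ 0.574 -0.112  0.13 ]
0.13 38 [ 0.55  -0.134  0.13 ] [ 0.567 -0.115  0.134]
0.17 3 [ 0.564 -0.146  0.173] [ 0.576 -0.138  0.175]
0.175 18 [ 0.535 -0.149  0.176] [ 0.586 -0.122  0.18 ]
0.18 20 [ 0.535 -0.15   0.18 ] [ 0.585 -0.125  0.184]
0.185 24 [ 0.553 -0.152  0.185] [ 0.582 -0.133  0.19 ]
0.19 23 [ 0.553 -0.152  0.19 ] [ 0.585 -0.128  0.195]
0.195 17 [ 0.557 -0.151  0.195] [ 0.582 -0.132  0.2  ]
0.2 23 [ 0.557 -0.151  0.2  ] [ 0.585 -0.119  0.204]
0.205 125 [ 0.553 -0.152  0.205] [ 0.585 -0.102  0.21 ]
0.21 60 [ 0.553 -0.152  0.21 ] [ 0.583 -0.101  0.215]
0.215 6 [ 0.573 -0.105  0.216] [ 0.577 -0.099  0.219]
0.22 1 [ 0.575 -0.099  0.221] [ 0.575 -0.099  0.221]
0.23 2 [ 0.559 -0.15   0.23 ] [ 0.577 -0.103  0.235]
cap 0.73 270 [[0.559, -0.149, 0.177], [0.572, -0.138, 0.208], [0.584, -0.11, 0.212]]
bottle 0.85 2580 [[0.498, -0.185, 0.002], [0.555, -0.147, 0.045], [0.619, -0.095, 0.129]]
door 0.39 37 [[0.522, 0.271, 0.056], [0.525, 0.276, 0.077], [0.528, 0.283, 0.098]]
```

View pics/side8z.png

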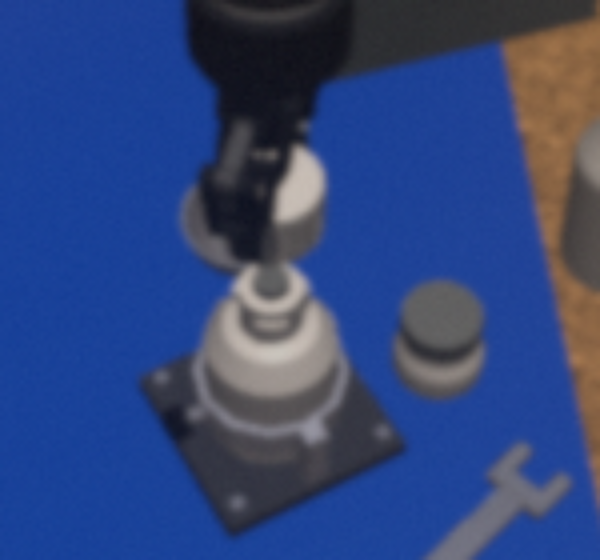

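View pics/top8.png

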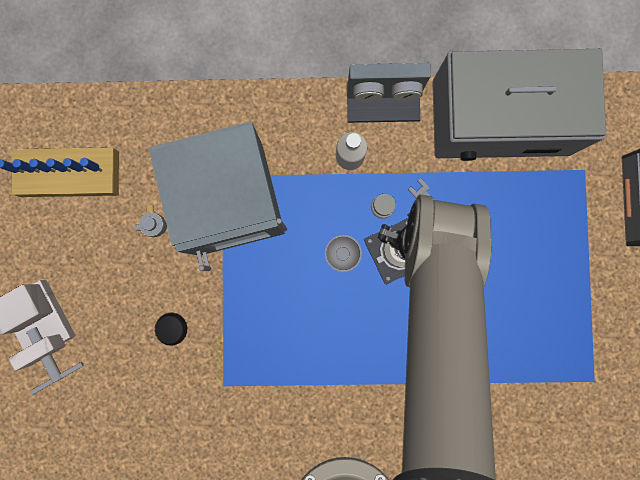

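The cap is off and level, about 50 mm above the rim: its top is near 0.211 m, so its underside is at about 0.175 m against a rim at 0.125 m. The side view shows the open mouth at zoom (270,285) with the cap above it. The top view shows the door flush at (230,243) and the bystanders where they were. I'll hand in.

```bash
python3 - <<'E'
from h import *
s=status.get_obs(); print(s['clock'],abs(s['qvel']).max(),s['tcp_pos'])
print(workorder.hand_in())
E
```

```text
16.75 0.001343892047472783 [ 0.55593922 -0.12117332  0.1801889 ]
the job is handed in; nothing more can be done
None
```

I pushed the cabinet door shut, then opened the cleaner bottle and handed the job in at about 17 s. The gripper is still holding the cap above the bottle's mouth.

- **Door:** I pushed on the top rail. It rode over the roller and stopped against about 10 N. In both later top views it was flush with the cabinet front.
- **Cap:** I gripped it at 60 N, pressed it down with about 11 N and turned it about 61° counter-clockwise. It lifted off with almost no force on the wrist (under 1 N once clear).
- **Final pose:** The cap is level and still, with its underside at about 0.175 m and the rim at 0.125 m, so about 50 mm of air. It is centred over the mouth to within 1–2 mm.
- **Other things on the bench:** The bystanders I could see clearly in the last pictures looked unmoved. In the last top view the arm covered part of the wrench, and the side view showed it in place.

**What failed or disagreed:**
- The first move call was refused because it left some fields out, and nothing moved.
- The two cameras put the cap's centre about 2 mm apart, so I centred using the side camera and the contact force.
- The door network gave only low confidence (0.39) in the last side view. My check that the door is shut rests on the top view and the push force.
- The cap's turn was judged from the gripper's rotation and the free lift, because the fingers hid the mark.

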